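# Slide the jig's stop board into its notches and lock it

### The job

With the fingertips, push the stop board along the rails of the wooden packing jig until it drops down into its locating notches, then push the little steel keeper bar round by its peg until it lies across the board. Only push: do not lift the board, and leave the tape roll and the carton where they are.

Things in the scene. Friction and masses are not known exactly. Their poses are not given: they have to be found in the camera images.
- jig: wooden packing jig fixed to the bench: base plate 275 x 170 x 8 mm, two rails (tops at z = 26 mm), a cheek on each side (143 mm over the outsides, tops at z = 40 mm). Origin at bench height under the centre of the seated board; x = direction in which the board must slide, y to the left of that, z up. Base from x = -175 to +100 mm. Rail notches 17 mm long, 9 mm deep at x = -60 and +60 mm
- stop_board: loose flat wooden board on the rails, 0.25 to 0.5 kg: plate 170 (x) x 120 x 12 mm, 1.5 mm play to each cheek; rides on two crosswise cleats 12 mm long, 8 mm high, at x = -60 and +60 mm. Upright fence 100 mm wide, 12 thick, 36 high on the rear (-x) edge, flush with it. Origin: board's centre, underside of the cleats; axes as the jig's. Starts 45 to 80 mm short of the seat, origin at z = 26 mm
- push_face (a point): middle of the fence's flat rear face (board x = -85 mm, 38 mm above the board's origin); push here towards the jig's +x. The face spans z = 34 to 82 mm while the board slides and 26 to 74 mm when it has dropped. The space behind it is open. Sliding takes 1 to 5 N
- seat (a point): where the board's origin lies when it is seated (jig x = 0, y = 0, z = 18 mm). With both cleats in the notches the board comes down 8 mm (plate top from z = 46 to 38 mm, just below the cheek tops) and the notch ends stop it from sliding on
- keeper_pivot (a point): vertical pivot axis of the steel keeper bar, outside the cheek on the jig's -y side (jig x = 0, y = -82 mm, z = 45 mm = the bar's mid-height). The bar is 14 mm wide, 7.5 mm thick (z = 41.5 to 49 mm); it passes 3.5 mm over a seated board and is blocked by one that has not dropped
- keeper_peg (a point): mid-height of the upright black peg on the keeper bar's end, 48 mm from the pivot: 14 mm diameter, 36 mm tall, from z = 49 to 85 mm
- keeper (a joint): angle of the keeper, rad: 1.57 = bar along the cheek, pointing to the jig's +x (open); 0 = bar across the board, pointing to the jig's +y (closed, end stop). At angle a the peg is at jig x = 48 sin a, y = -82 + 48 cos a mm. It stays where it is left; 1 to 2 N at the peg moves it. Starts at 1.25 to 1.57
- tape: roll of masking tape lying flat, 98 mm across, 25 mm high; origin under its centre. Leave it alone
- carton: small cardboard carton 110 x 77 x 40 mm; origin under its centre. Leave it alone
There are look-alikes about, which are no part of the job. What is meant by the stop_board is not blue, and is the larger of those in its own colour.

How it is judged:
By the outcome, as a careful person would: the job done as asked, in the order asked, and still so for the second after the job is handed in, with the robot touching nothing.
It also fails if it takes over 45 s, if anything falls off the work surface, if the arm or the gripper's body presses on something with over 40 N, if the wrist force passes 120 N, or if a joint passes its speed limit or range.

### The arm

A 7-joint arm with a two-finger parallel gripper is mounted at the origin on the work surface; the furniture and walls round the work are solid. World frame = base frame: x ahead of the robot, y to its left, z up, the work surface at z = 0. Lengths are in m, angles in rad, forces in N, time in s.
With the tool pointing down it reaches from about 0.4 to 0.9 m from the base axis. Payload 5.5 kg.
Tool frame: the origin (TCP) lies midway between the tips of the shut fingers; the grasp point (between the pads) lies 19 mm behind it; z points along the fingers, y is the line along which they close (so a half turn about z gives the same grasp; the last joint's range is limited). The gripper opens to 85 mm and grips with 20 to 120 N. Pads are 22 mm wide; open, the fingers measure 114 mm over their backs; the gripper's body (76 mm by 85 mm) begins 54 mm behind the grasp point. The pads swing forward as they close: fully open they stand 13 mm farther back than shut.
Start: joints at [1.364, 0.501, -0.427, 1.55, 0.221, 1.138, -0.21], TCP at [0.294, -0.58, 0.231] pointing down, gripper open.
Joint ranges: [-2.88, 2.88], [-0.31, 2.03], [-1.54, 1.56], [0.2, 2.42], [-1.41, 4.55], [0.19, 2.02], [-2.57, 2.57]. Speed limits (rad/s): [2.57, 2.57, 3.14, 3.14, 3.14, 3.14, 3.14].

### API

Orientations are given as a rotation vector (axis times angle).
In Python, from bench import sensors, viewer, bot gives the robot as it stands.
- The arm moves only by the tool play_rows, never from a script. Its argument "deltas" is text: rows parted by semicolons, each of 4 numbers parted by spaces: the shift along the tool's x, y, z in cm, then the turn about the tool's z in rad. A call has 1 to 10 rows; each row shifts and turns the commanded pose from where the row before left it, along the tool's axes as they then stand; what a row does not reach is not made up. A row lasts 1/10 s, in which the tool goes at most 50 mm and 8.59 degrees, less where a joint would pass 70% of its speed; a pose out of reach is approached as far as the arm can. A call is refused whole if a number of a shift passes 5 or a number of a turn 0.15, either way. A call with a gripper value outside its range is refused whole. "jaw" is the finger opening in cm, from 0 to 8.54, set as the call begins (left out, the last holds). The fingers move at their own pace and stop on an object; "grip_force" is the grip in N (left out, the last holds). Time passes only in rows, so rows that do not move let the fingers close. It gives the time, the measured TCP pose, the force, the opening and the grip force at its end, in the units of the state.
- sensors.sense(): the state, without advancing time (a new reading comes with each control period).
- viewer.camera(name): name is "scene" or "side" or "wrist"; returns a dict with "color" (420x560x3 uint8, blue, green, red), "fov_y" (degrees; the focal length in pixels is half the picture's height over the tangent of half this angle, whatever the lens; pixels are square), "cx", "cy" (the principal point, pixels), "R" (3x3) and "t" (3): a world point X has camera coordinates R X + t. Camera axes: x right, y down, z forward; pixel columns grow to the right and rows downward; lengths in m; the calibration is good to about 2 mm. A picture is of the moment at which its call begins. There is no depth.
- bot.finish_job(): hands the job in; it is judged then, once.
The state is a dict: "time_s": time; "joint_pos": joint angles; "joint_velocities": joint speeds; "joint_efforts": joint torques, N m; "tcp_pos": TCP position; "orientation": TCP orientation; "force": force on the tool from outside, world axes, zero at the start; "ft_torque": the same for the moment, N m; "width": opening from 0.0 (shut) to 1.0 (fully open); "grip_force": force on a finger pad.
Only numpy, scipy, OpenCV 4.12 (cv2) and the standard library are available. Lean on these libraries where they do the work, as an engineer would, in place of code of your own. Each camera call takes 0.05 s, during which the arm holds its last target. There are 200 camera calls.

## Working session

There is one attempt and no reset: what is moved stays moved. The work goes in short steps, Python scripts to look and compute and a tool call to move; the robot and the scene stay as the last step left them, time stands still between calls to the robot, and variables do not carry over. Pictures are saved under pics/ and viewed, at most 10 in all, crops included, and the job is handed in when it is done.

Besides the shell and the picture viewer there is one more tool, called as name(argument=value, ...), one argument or row to a line, values as JSON. play_rows: Moves the arm, as the interface text tells. Its arguments: {"type":"object","properties":{"deltas":{"type":"string"},"jaw":{"type":"number"},"grip_force":{"type":"number"}},"required":["deltas"]}

```bash
mkdir -p pics; python3 - <<'E'
from bench import sensors, viewer, bot
import cv2,numpy as np,pickle
d={}
for n in ("scene","side"):
    c=viewer.camera(n); d[n]=c
    cv2.imwrite(f"pics/{n}0.png",cv2.resize(c["color"],(784,588),interpolation=cv2.INTER_CUBIC))
    print(n,c["fov_y"],c["cx"],c["cy"],c["R"],c["t"])
pickle.dump(d,open("c0.pkl","wb"))
print(sensors.sense())
E
```

```text
scene 42.56555389056873 276.2170573040979 205.62198152181648 [[-0.85304187 -0.52183853  0.00202991]
 [-0.36175366  0.58854098 -0.72301715]
 [ 0.37610353 -0.61749823 -0.6908271 ]] [0.39190185 0.17515724 0.99413159]
side 52.5250704076162 284.61523728934856 209.77959117283686 [[ 0.81929274 -0.57316061 -0.01569469]
 [-0.30020562 -0.40548053 -0.86340149]
 [ 0.48850383  0.7120902  -0.50427329]] [-0.30194354  0.22535153  0.63650429]
{'time_s': 0.1, 'joint_pos': array([ 1.36421554,  0.5017629 , -0.42680396,  1.55134488,  0.22079232,
        1.13829211, -0.21027371]), 'joint_velocities': array([ 0.00065208, -0.00138896, -0.00318219, -0.00212773, -0.00036578,
       -0.00107042,  0.00066853]), 'joint_efforts': array([-1.16186345e-02, -5.70811808e+01, -5.83875149e+00, -2.81747997e+01,
        1.06550491e-02,  5.52735000e-03, -2.64493025e-06]), 'tcp_pos': array([ 0.29393303, -0.57904521,  0.23035746]), 'orientation': array([-3.05362330e+00, -7.30865982e-01,  5.33851615e-04]), 'force': array([ 0.09271918,  0.03633508, -0.49031719]), 'ft_torque': array([0.03168687, 0.01849648, 0.06994802]), 'grip_force': 0.0, 'width': 1.0003073428562859}
```

View pics/scene0.png

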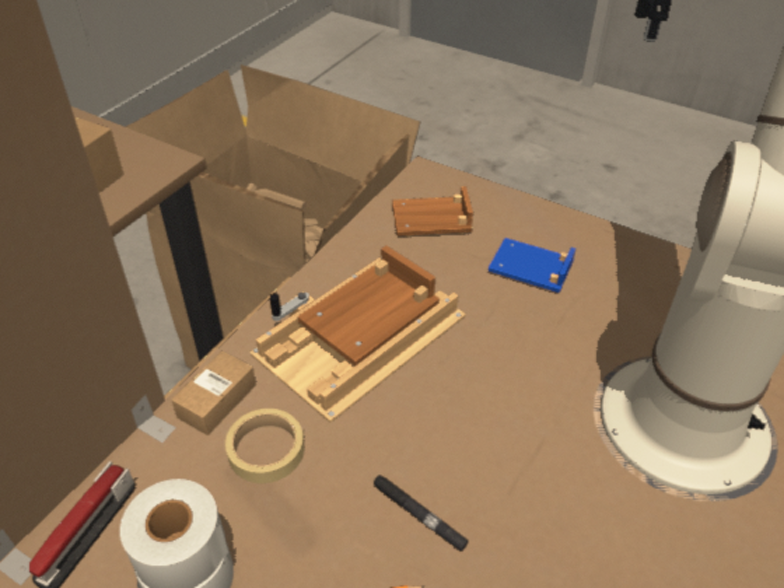

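View pics/side0.png

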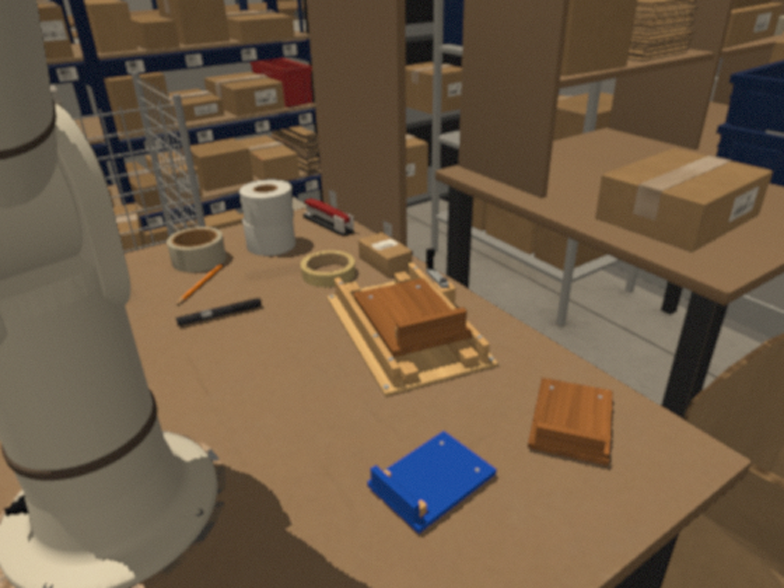

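The candidates are the brown board on the jig (scene 370,300), a smaller brown one (432,213) and a blue one (533,264). The board on the jig fits, because it is not blue and is the larger of the brown ones. I'll confirm this in an enlarged crop and read off the jig's points there.

```bash
python3 - <<'E'
import cv2,pickle
d=pickle.load(open("c0.pkl","rb"))
for n,(x,y,w,h) in dict(scene=(175,170,160,130),side=(228,168,135,115)).items():
    s=4.5 if n=="scene" else 5
    cv2.imwrite(f"pics/{n}_crop.png",cv2.resize(d[n]["color"][y:y+h,x:x+w],None,fx=s,fy=s,interpolation=cv2.INTER_CUBIC))
E
```

```text
(no output)
```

View pics/scene_crop.png

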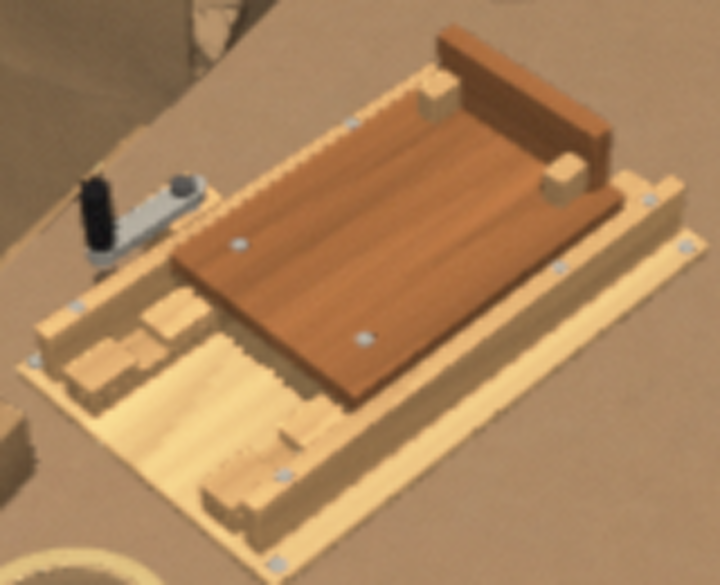

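View pics/side_crop.png

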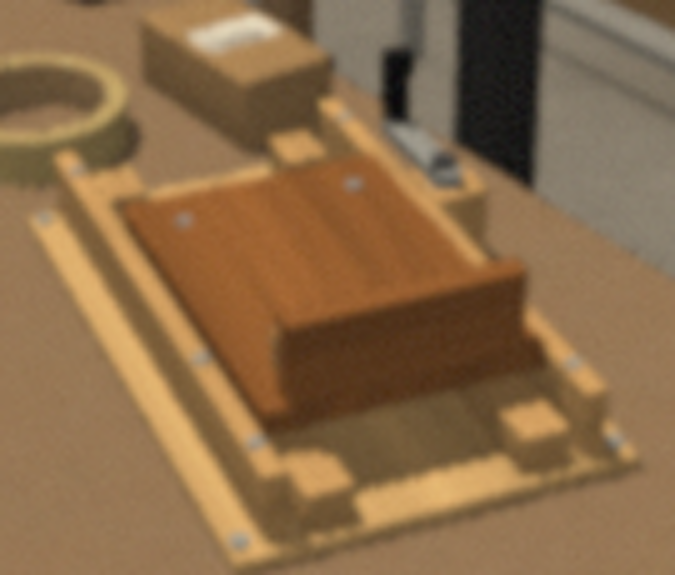

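```bash
cat > h.py <<'E'
import numpy as np,pickle
from scipy.optimize import least_squares
d=pickle.load(open("c0.pkl","rb"))
off=dict(scene=(175,170,4.5),side=(228,168,5))
def px(n,u,v):
    x,y,s=off[n]; return np.array([(u+.5)/s-.5+x,(v+.5)/s-.5+y])
def proj(n,X,D=d):
    c=D[n]; f=210/np.tan(np.radians(c["fov_y"])/2); p=c["R"]@X+c["t"]
    return np.array([c["cx"],c["cy"]])+f*p[:2]/p[2]
def tow(p,X):
    c,s=np.cos(p[2]),np.sin(p[2]); return np.array([p[0]+c*X[0]-s*X[1],p[1]+s*X[0]+c*X[1],X[2]])
def ray(n,uv,z,D=d):
    c=D[n]; f=210/np.tan(np.radians(c["fov_y"])/2)
    r=c["R"].T@np.array([(uv[0]-c["cx"])/f,(uv[1]-c["cy"])/f,1]); o=-c["R"].T@c["t"]
    return o+r*(z-o[2])/r[2]
E
python3 - <<'E'
from h import *
J=[("scene",18,368,.1,-.085,.008),("scene",275,580,.1,.085,.008),("scene",708,243,-.175,.085,.008),
("side",235,557,-.175,.085,.008),("side",33,215,.1,.085,.008),("side",636,457,-.175,-.085,.008)]
for n,u,v,*X in J: print(n,X,ray(n,px(n,u,v),X[2])[:2].round(4))
best=min((least_squares(lambda p:np.concatenate([proj(n,tow(p,np.array(X)))-px(n,u,v) for n,u,v,*X in J]),[.5,-.4,a]) for a in (0,1.5,3,-1.5)),key=lambda r:r.cost)
p=best.x; print("jig",p.round(4),best.fun.reshape(-1,2).round(2).tolist()); np.save("jig.npy",p)
def inv(X): 
    c,s=np.cos(p[2]),np.sin(p[2]); a=X[:2]-p[:2]; return np.array([c*a[0]+s*a[1],-s*a[0]+c*a[1]])*1000
for l,n,u,v,z in [("front-y","scene",173,262,.046),("front+y","scene",350,400,.046),("front+y","side",122,203,.046),("fence top rear+y","side",282,330,.082),("fence top rear-y","side",524,265,.082),("fence top +y scene","scene",610,130,.082),("fence top -y scene","scene",440,28,.082),
("peg","scene",97,181,.085),("peg","side",397,52,.085),("pivot","scene",183,182,.052),("tape top","side",56,90,.025)]:
    X=ray(n,px(n,u,v),z); print(l,n,inv(X).round(1),X[:2].round(4))
E
```

```text
scene [0.1, -0.085, 0.008] [0.5582 0.2095]
scene [0.1, 0.085, 0.008] [0.3966 0.2448]
scene [-0.175, 0.085, 0.008] [ 0.3343 -0.0185]
side [-0.175, 0.085, 0.008] [ 0.3322 -0.0202]
side [0.1, 0.085, 0.008] [0.394  0.2423]
side [-0.175, -0.085, 0.008] [ 0.4921 -0.062 ]
jig [0.4548 0.13   1.3372] [[-0.36, -1.12], [-0.08, 1.12], [1.61, -0.14], [-0.11, 0.23], [-0.48, -0.97], [1.12, -1.4]]
front-y scene [ 32.6 -53.3] [0.5142 0.1494]
front+y scene [32.4 59.5] [0.4045 0.1752]
front+y side [25.9 61.5] [0.401  0.1694]
fence top rear+y side [-145.6   53.4] [0.3692 0.0007]
fence top rear-y side [-139.9  -48.2] [ 0.4693 -0.0172]
fence top +y scene scene [-135.9   50. ] [0.3747 0.0094]
fence top -y scene scene [-131.6  -52.2] [ 0.4752 -0.0102]
peg scene [ 46.6 -82.5] [0.5459 0.1562]
peg side [ 42.3 -76.9] [0.5395 0.1533]
pivot scene [  0.5 -83.5] [0.5362 0.1111]
tape top side [182.6  47.2] [0.4512 0.3186]
```

Crop confirms it: the large brown board is on the jig, the jig pose fits to about 1 px, and the board is about 56 mm short. The keeper is near 1.5 rad. First I turn the tool so its x lies along the jig's x and shut the fingers.

play_rows(
  deltas="0 0 0 -0.145; 0 0 0 -0.145; 0 0 0 -0.145; 0 0 0 -0.145; 0 0 0 -0.145; 0 0 0 -0.142; 0 0 0 0",
  jaw=0,
  grip_force=40,
)

```text
time_s: 0.8
tcp_pos: [0.2939, -0.5793, 0.2306]
orientation: [-2.464, -1.948, -0.001]
force: [0.5, -1.0, -0.8]
width: 0.001
grip_force: 0.0
```

```bash
cat > go.py <<'E'
import sys
from h import *
from bench import sensors
from scipy.spatial.transform import Rotation as Ro
p=np.load("jig.npy"); s=sensors.sense(); R=Ro.from_rotvec(s["orientation"]).as_matrix()
c,sn=np.cos(p[2]),np.sin(p[2]); a=s["tcp_pos"]-[p[0],p[1],0]
print("t",s["time_s"],"jig mm",(np.array([c*a[0]+sn*a[1],-sn*a[0]+c*a[1],a[2]])*1e3).round(1),"head-jig",round(np.arctan2(R[1,0],R[0,0])-p[2],3),"tilt",R[:,2].round(3),"F",s["force"].round(1),"w",s["width"],"q",s["joint_pos"].round(2))
for g in sys.argv[1:]:
    X=np.array(eval(g))/1e3; print(g,"tool cm",(R.T@(tow(p,X)-s["tcp_pos"])*100).round(2))
E
python3 go.py "[-180,0,150]" "[-180,0,57]"
```

```text
t 0.8 jig mm [-727.3   -7.6  230.6] head-jig 0.001 tilt [-0.     0.001 -1.   ] F [ 0.5 -1.  -0.8] w 0.0007831391956265768 q [ 1.49  0.54 -0.61  1.55  0.32  1.16  0.58]
[-180,0,150] tool cm [54.72 -0.73  8.13]
[-180,0,57] tool cm [54.71 -0.72 17.43]
```

play_rows(
  deltas="2 0 0.5 0; 3 0 0.5 0; 3 0 0.5 0; 3 0 0.5 0; 3 -0.2 0.5 0; 3 -0.2 0.5 0; 3 -0.1 0.5 0; 3 -0.2 0.5 0; 3 0 0.5 0; 2 0 0.5 0",
)

```text
time_s: 1.8
tcp_pos: [0.3526, -0.3033, 0.1811]
orientation: [-2.468, -1.943, -0.0]
force: [0.5, 0.3, -0.0]
width: 0.0
grip_force: 0.0
```

play_rows(
  deltas="3 0 0.5 0; 3 0 0.5 0; 3 0 0.5 0; 3 0 0.5 0; 3 0 0.5 0; 3 0 0.5 0; 3 0 0 0; 3 0 0 0; 1.7 0 0 0; 0 0 0 0",
)

```text
time_s: 2.8
tcp_pos: [0.4125, -0.053, 0.1516]
orientation: [-2.465, -1.948, -0.002]
force: [-0.1, -0.3, -0.2]
width: 0.002
grip_force: 0.0
```

```bash
python3 go.py "[-180,0,57]"
```

```text
t 2.8 jig mm [-187.8   -1.2  151.6] head-jig 0.001 tilt [ 0.001  0.001 -1.   ] F [-0.1 -0.3 -0.2] w 0.0018673936421984819 q [ 0.85  0.26 -0.87  2.17  0.27  0.82 -0.43]
[-180,0,57] tool cm [ 0.77 -0.13  9.46]
```

play_rows(
  deltas="0 -0.1 2 0; 0 0 3 0; 0 0 3 0; 0 0 1.4 0; 1 0 0 0; 1 0 0 0; 0.5 0 0 0; 0 0 0 0",
)

```text
time_s: 3.6
tcp_pos: [0.418, -0.03, 0.0583]
orientation: [2.463, 1.948, 0.003]
force: [-0.2, -0.4, 0.1]
width: 0.0
grip_force: 0.0
```

play_rows(
  deltas="0.5 0 0 0; 0.5 0 0 0; 0.5 0 0 0; 0.5 0 0 0; 0.5 0 0 0; 0 0 0 0",
)

```text
time_s: 4.2
tcp_pos: [0.4227, -0.007, 0.0575]
orientation: [2.465, 1.946, -0.001]
force: [-0.9, -2.9, 2.0]
width: -0.001
grip_force: 1.3
```

```bash
python3 go.py "[-96,0,57]"
```

```text
t 4.2 jig mm [-140.7   -0.5   57.5] head-jig -0.001 tilt [ 0.    -0.001 -1.   ] F [-0.9 -2.9  2. ] w -0.0005340166936984793 q [ 0.57  0.46 -0.72  2.22  0.52  0.63 -0.76]
[-96,0,57] tool cm [ 4.47 -0.05  0.04]
```

Contact made (about 3 N) and the board is sliding. I push on to just short of the seat.

play_rows(
  deltas="0.6 0 0 0; 0.6 0 0 0; 0.6 0 0 0; 0.6 0 0 0; 0.5 0 0 0; 0.4 0 0 0; 0.3 0 0 0; 0.3 0 0 0; 0 0 0 0",
)

```text
time_s: 5.1
tcp_pos: [0.4316, 0.0317, 0.0572]
orientation: [-2.465, -1.947, -0.0]
force: [-0.6, -3.4, 0.8]
width: -0.0
grip_force: 1.3
```

play_rows(
  deltas="0.1 0 0 0; 0.1 0 0 0; 0.1 0 0 0; 0.1 0 0 0; 0.1 0 0 0; 0 0 0 0",
)

```text
time_s: 5.7
tcp_pos: [0.4327, 0.0365, 0.0572]
orientation: [-2.465, -1.947, -0.0]
force: [-0.7, -1.0, -1.7]
width: -0.004
grip_force: 0.7
```

```bash
python3 go.py "[-96,0,57]"
```

```text
t 5.7 jig mm [-96.   -0.1  57.2] head-jig -0.0 tilt [-0.     0.001 -1.   ] F [-0.7 -1.  -1.7] w -0.004331034898475246 q [ 0.47  0.48 -0.72  2.19  0.53  0.65 -0.86]
[-96,0,57] tool cm [ 0.   -0.01  0.02]
```

play_rows(
  deltas="0.1 0 0 0; 0.1 0 0 0; 0 0 0 0",
)

```text
time_s: 6.0
tcp_pos: [0.4331, 0.0378, 0.0572]
orientation: [2.466, 1.947, -0.001]
force: [-1.3, -3.9, -2.2]
width: -0.002
grip_force: 1.7
```

play_rows(
  deltas="0.1 0 0 0; 0.1 0 0 0; 0 0 0 0",
)

```text
time_s: 6.3
tcp_pos: [0.4331, 0.0378, 0.0572]
orientation: [2.466, 1.944, -0.005]
force: [-2.1, -8.7, 2.4]
width: -0.003
grip_force: 4.2
```

```bash
python3 go.py; python3 - <<'E'
from bench import viewer
import cv2
a=viewer.camera("scene")["color"][150:300,165:345]; b=viewer.camera("side")["color"][150:300,215:385]
import numpy as np
cv2.imwrite("pics/b.png",cv2.resize(np.hstack([a,b]),None,fx=2.28,fy=2.28,interpolation=cv2.INTER_CUBIC))
E
```

```text
t 6.3 jig mm [-94.7  -0.2  57.2] head-jig -0.002 tilt [-0.002 -0.003 -1.   ] F [-2.1 -8.7  2.4] w -0.0033681455756323013 q [ 0.46  0.48 -0.72  2.19  0.53  0.65 -0.87]
```

View pics/b.png

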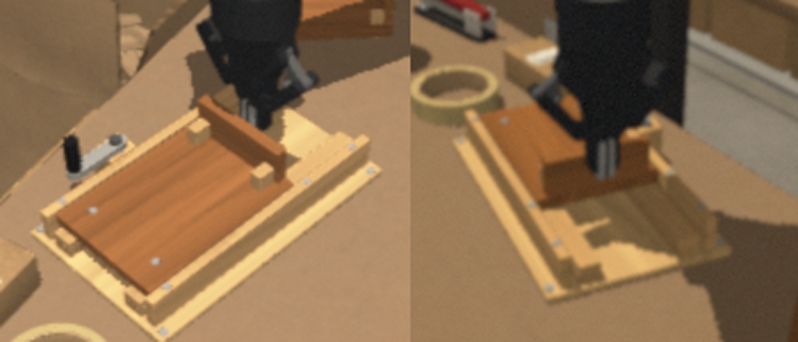

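The force climbed to 9 N with no motion, and the pictures show the plate (left half, about 170,210) below the cheek tops. The board is seated. I back off, rise and turn for the keeper.

play_rows(
  deltas="-0.5 0 0 0; -1.5 0 0 0; -1.5 0 0 0; 0 0 -2 0; 0 0 -3 0; 0 0 -3 0; 0 0 -2 0.14; 0 0 0 0.145; 0 0 0 0.145; 0 0 0 0.145",
)

```text
time_s: 7.4
tcp_pos: [0.4265, 0.0068, 0.1579]
orientation: [2.919, 1.16, 0.004]
force: [-0.2, -0.7, 0.0]
width: -0.001
grip_force: 0.0
```

play_rows(
  deltas="0 0 0 0.145; 0 0 0 0.145; 0 0 0 0.145; 0 0 0 0.145; 0 0 0 0.145; 0 0 0 0.145; 0 0 0 0.126; 0 0 0 0; 0 0 0 0",
)

```text
time_s: 8.3
tcp_pos: [0.426, 0.0066, 0.1575]
orientation: [-3.12, 0.36, -0.002]
force: [0.2, -0.3, -0.5]
width: -0.001
grip_force: 0.0
```

```bash
python3 go.py "[45,-120,150]" "[45,-120,65]"
```

```text
t 8.3 jig mm [-126.7   -0.5  157.5] head-jig -1.567 tilt [ 0.001  0.001 -1.   ] F [ 0.2 -0.3 -0.5] w -0.0006359123227787212 q [ 0.46  0.22 -0.6   2.15  0.17  0.82 -2.04]
[45,-120,150] tool cm [ 12.01 -17.12   0.77]
[45,-120,65] tool cm [ 12.   -17.12   9.27]
```

play_rows(
  deltas="2 -2 0 0; 2 -2.6 0 0; 2 -2.6 0 0; 2 -2.5 0 0; 2 -2.5 0 0; 2 -2.5 0 0; 0 -2.4 0 0; 0 0 0 0; 0 0 0 0",
)

```text
time_s: 9.2
tcp_pos: [0.5816, 0.1451, 0.1569]
orientation: [-3.12, 0.361, 0.001]
force: [0.2, 0.2, 1.2]
width: 0.005
grip_force: 0.0
```

```bash
python3 go.py "[45,-120,65]"; python3 - <<'E'
from h import *
from bench import viewer
import cv2
D={n:viewer.camera(n) for n in("scene","side")}
pickle.dump(D,open("c1.pkl","wb"))
a=cv2.resize(D["scene"]["color"][130:230,150:280],(390,300),interpolation=cv2.INTER_CUBIC)
b=cv2.resize(D["side"]["color"][130:230,245:375],(390,300),interpolation=cv2.INTER_CUBIC)
cv2.imwrite("pics/k.png",np.hstack([a,b]))
E
```

```text
t 9.2 jig mm [  44.1 -119.8  156.9] head-jig -1.568 tilt [-0.001  0.001 -1.   ] F [0.2 0.2 1.2] w 0.004989682403179456 q [ 0.14  0.52 -0.57  1.74  0.33  0.97 -2.36]
[45,-120,65] tool cm [ 0.03 -0.09  9.19]
```

View pics/k.png

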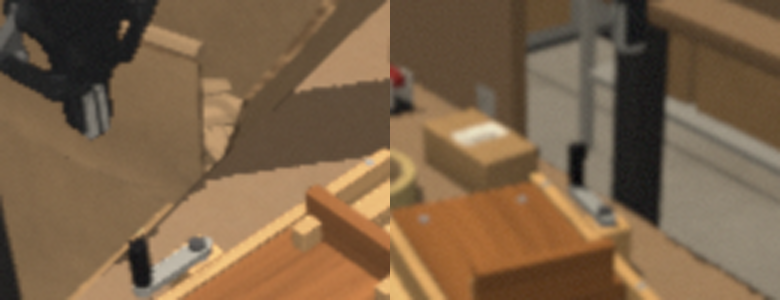

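Side view: the peg (577,165) stands free and unchanged. The fingers are above its outer side (scene 90,110). I descend and approach.

play_rows(
  deltas="0 -0.1 2 0; 0 -0.1 3 0; 0 -0.1 3 0; 0 0 1.4 0; -0.6 0 0 0; -0.8 0 0 0; -0.5 0 0 0; 0 0 0 0",
)

```text
time_s: 10.1
tcp_pos: [0.5641, 0.1525, 0.0648]
orientation: [-3.12, 0.365, -0.003]
force: [-0.4, 0.2, 1.3]
width: -0.001
grip_force: 0.0
```

```bash
python3 go.py "[48,-100,63]"
```

```text
t 10.1 jig mm [  47.2 -101.1   64.8] head-jig -1.57 tilt [ 0.002  0.    -1.   ] F [-0.4  0.2  1.3] w -0.000588647473638434 q [ 0.08  0.62 -0.51  1.84  0.41  0.79 -2.45]
[48,-100,63] tool cm [-0.11 -0.08  0.18]
```

play_rows(
  deltas="-0.49 -0.16 0.1 -0.1; -0.49 -0.16 0 -0.1; -0.49 -0.16 0 -0.1; -0.49 -0.16 0 -0.1; -0.49 -0.16 0 -0.1; -0.49 -0.16 0 -0.1; 0 0 0 0",
)

```text
time_s: 10.8
tcp_pos: [0.5357, 0.1611, 0.0634]
orientation: [-3.089, -0.573, -0.003]
force: [0.5, 0.9, 0.1]
width: -0.002
grip_force: 0.0
```

```bash
python3 go.py "[48*np.sin(.97)+18*np.cos(.97),-82+48*np.cos(.97)-18*np.sin(.97),63]"
```

```text
t 10.8 jig mm [ 49.  -71.5  63.4] head-jig -0.97 tilt [ 0.002  0.001 -1.   ] F [0.5 0.9 0.1] w -0.002357843861307493 q [ 0.17  0.63 -0.66  1.9   0.53  0.8  -1.98]
[48*np.sin(.97)+18*np.cos(.97),-82+48*np.cos(.97)-18*np.sin(.97),63] tool cm [-0.1  -0.17  0.04]
```

play_rows(
  deltas="-0.52 -0.18 0 -0.1; -0.52 -0.18 0 -0.1; -0.49 -0.18 0 -0.1; -0.49 -0.18 0 -0.1; -0.49 -0.18 0 -0.1; -0.49 -0.18 0 -0.1; -0.49 -0.18 0 -0.1; 0 0 0 0",
)

```text
time_s: 11.6
tcp_pos: [0.5009, 0.149, 0.0627]
orientation: [2.707, 1.593, 0.001]
force: [-0.9, -0.8, -0.3]
width: 0.0
grip_force: 0.0
```

```bash
python3 go.py "[48*np.sin(.27)+18*np.cos(.27),-82+48*np.cos(.27)-18*np.sin(.27),63]"
```

```text
t 11.6 jig mm [ 29.2 -40.4  62.7] head-jig -0.274 tilt [ 0.001 -0.    -1.   ] F [-0.9 -0.8 -0.3] w 0.0003361088677204595 q [ 0.31  0.64 -0.83  1.98  0.66  0.81 -1.4 ]
[48*np.sin(.27)+18*np.cos(.27),-82+48*np.cos(.27)-18*np.sin(.27),63] tool cm [ 0.1  -0.01 -0.03]
```

Good. Last stretch to the end stop, in small steps.

play_rows(
  deltas="-0.49 -0.16 0 -0.1; -0.49 -0.16 0 -0.1; -0.35 -0.1 0 -0.07; 0 0 0 0",
)

```text
time_s: 12.0
tcp_pos: [0.4917, 0.1388, 0.0625]
orientation: [2.47, 1.941, 0.0]
force: [-0.9, 1.1, 0.0]
width: -0.003
grip_force: 0.0
```

play_rows(
  deltas="-0.15 0 0 0; 0 0 0 0",
)

```text
time_s: 12.2
tcp_pos: [0.4915, 0.1386, 0.0626]
orientation: [-2.468, -1.943, -0.003]
force: [0.9, 2.8, -1.4]
width: 0.003
grip_force: 1.6
```

play_rows(
  deltas="-0.15 0 0 0; 0 0 0 0",
)

```text
time_s: 12.4
tcp_pos: [0.4915, 0.1384, 0.0627]
orientation: [-2.466, -1.944, -0.006]
force: [2.7, 5.9, -3.6]
width: -0.002
grip_force: 3.4
```

```bash
python3 go.py "[18,-34,63]"
```

```text
t 12.4 jig mm [ 16.7 -33.7  62.7] head-jig -0.002 tilt [ 0.002  0.004 -1.   ] F [ 2.7  5.9 -3.6] w -0.0017222004976716766 q [ 0.38  0.65 -0.89  2.01  0.7   0.82 -1.16]
[18,-34,63] tool cm [ 0.13  0.03 -0.03]
```

The force rises without motion, so the keeper is at its end stop. I withdraw and check.

play_rows(
  deltas="0.5 0 0 0; 1 0 0 0; 1 0 0 0; 0 0 -2 0; 0 0 -3 0; 0 0 -4 0; 0 0 -4 0; 0 0 -3 0; 0 0 0 0; 0 0 0 0",
)

```text
time_s: 13.4
tcp_pos: [0.4967, 0.1607, 0.2227]
orientation: [2.466, 1.945, 0.001]
force: [-0.1, 0.4, -0.2]
width: 0.001
grip_force: 0.0
```

```bash
python3 go.py; python3 - <<'E'
from h import *
from bench import viewer
import cv2
D={n:viewer.camera(n) for n in("scene","side")}
a=cv2.resize(D["scene"]["color"][150:350,130:330],(400,400),interpolation=cv2.INTER_CUBIC)
b=cv2.resize(D["side"]["color"][130:330,200:400],(400,400),interpolation=cv2.INTER_CUBIC)
cv2.imwrite("pics/f.png",np.hstack([a,b]))
E
```

```text
t 13.4 jig mm [ 39.5 -33.7 222.7] head-jig -0.002 tilt [ 0.001 -0.001 -1.   ] F [-0.1  0.4 -0.2] w 0.0007861495624022097 q [ 0.5   0.46 -1.1   1.87  0.46  1.1  -1.  ]
```

View pics/f.png

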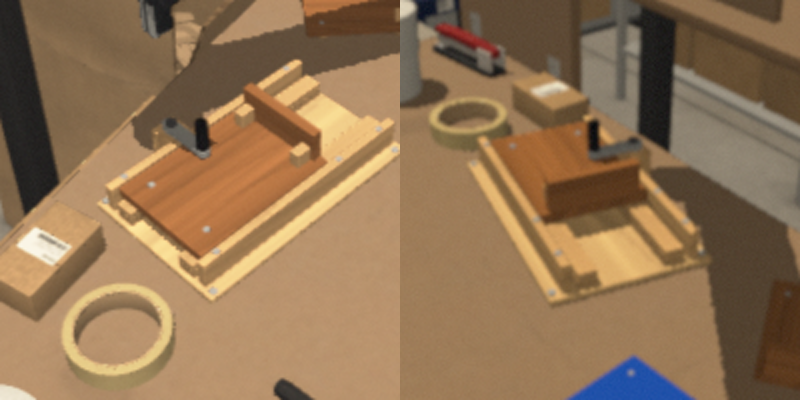

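The board is seated, and the keeper lies across it with its peg at (202,135). The tape and carton have not moved, and the gripper is clear.

```bash
python3 -c "
from bench import bot
print(bot.finish_job())"
```

```text
the job is handed in; nothing more can be done
None
```

The stop board is seated in its notches, the keeper bar lies across it at its end stop, the tape roll and carton are where they were, and I handed the job in about 13.5 s into the 45 s allowed.

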